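# Set out lamp-column pieces by width on the layout board

## Robot

A 6-joint arm with a two-finger parallel gripper is mounted at the origin on the work surface. World frame = base frame: x ahead of the robot, y to its left, z up, the work surface at z = 0. Lengths are in m, angles in rad, forces in N, time in s.
With the tool pointing down it reaches from about 0.225 to 0.875 m from the base axis. Payload 3.4 kg.
Tool frame: the origin (TCP) lies at the very end of the fingers, on their centre line; the grasp point (between the pads) lies 19 mm behind it; z points along the fingers, y is the line along which they close (so a half turn about z gives the same grasp; the last joint's range is limited). The gripper opens to 85 mm and grips with 20 to 120 N. Pads are 22 mm wide; open, the fingers measure 114 mm over their backs; the gripper's body (76 mm by 85 mm) begins 54 mm behind the grasp point. The pads swing forward as they close: fully open they stand 13 mm farther back than shut.
Start: joints at [1.034, 0.276, 1.505, -0, 1.361, -0.121], TCP at [0.232, 0.526, 0.231] pointing down, gripper open.
Joint ranges: [-2.89, 2.89], [-0.75, 2.08], [0.22, 2.7], [-1.18, 4.32], [0.11, 2.71], [-2.7, 2.7]. Speed limits (rad/s): [2.57, 2.57, 3.14, 3.14, 3.14, 3.14].

## Interface

Orientations are given as a unit quaternion [w, x, y, z].
In Python, from rig import manip, eyes gives the robot as it stands.
- The arm moves only by the tool servo_tool, never from a script. Its argument "series" is text: rows parted by semicolons, each of 7 numbers parted by spaces: the shift along the tool's x, y, z in m, then the turn, a rotation vector about the tool's x, y, z in degrees, then the closure, from 0 (fully open) to 1 (shut). In form: dx dy dz ax ay az fingers; .... A call has 1 to 5 rows; each row is the pose to reach, as a shift and turn from the pose commanded when the call began, along the tool's axes at that moment; what a row does not reach only later rows make up. A row lasts 1/10 s, in which the tool goes at most 50 mm and 8.59 degrees, less where a joint would pass 70% of its speed; a pose out of reach is approached as far as the arm can. A call with a gripper value outside its range is refused whole. The fingers move at their own pace and stop on an object; "squeeze" is the grip in N (left out, the last holds). Time passes only in rows, so rows that repeat a pose let the fingers close. It gives the time, the measured TCP pose, the force, the opening and the grip force at its end, in the units of the state.
- manip.get_state(): the state, without advancing time (a new reading comes with each control period).
- eyes.get_image(name): name is "scene" or "top"; returns the picture (480x640x3 uint8, red, green, blue); there is no depth.
- eyes.camera_info(name): a dict with "fx", "fy", "cx", "cy" (pixels), "dist" ([k1, k2, p1, p2, k3] as OpenCV has them; the pictures are not rectified), "eye" and "orientation" of the camera in the world. Camera axes: x right, y down, z forward; pixel columns grow to the right and rows downward; lengths in m; the calibration is good to about 2 mm. A picture is of the moment at which its call begins. camera_info takes no time and is no camera call.
- manip.sign_off(): hands the job in; it is judged then, once.
The state is a dict: "clock": time; "qpos": joint angles; "qd": joint speeds; "effort": joint torques, N m; "position": TCP position; "ee_rot": TCP orientation; "contact_force": force on the tool from outside, world axes, zero at the start; "moment": the same for the moment, N m; "width": finger opening in m; "gripper_force": force on a finger pad.
Only numpy, scipy, OpenCV 4.12 (cv2) and the standard library are available. Lean on these libraries where they do the work, as an engineer would, in place of code of your own. Each camera call takes 0.05 s, during which the arm holds its last target. There are 200 camera calls.

## Task

Set the four turned lamp-column pieces out in assembly order on the layout board, one standing upright on the middle of each pad: the broadest on the red pad, then narrower and narrower along the row to the narrowest on the blue pad. Keep the pieces upright and set them down without dropping them, and leave the glue bottle and the screw jar where they are.

Things in the scene. Friction and masses are not known exactly. Their poses are not given: they have to be found in the camera images.
- piece_walnut: loose upright turned lamp-column piece, dark walnut-brown wood, round, 60 mm diameter and 50 mm tall; straight cylindrical side from its underside up to 36 mm, above that a narrower neck of 44 mm diameter with a small dark rod-hole mark on top. Origin: centre of its underside; z up along its axis. Starts standing on the bench (bench top at z = 0)
- piece_brass: loose upright turned lamp-column piece, yellow brass, round, 49 mm diameter and 62 mm tall; straight cylindrical side from its underside up to 48 mm, above that a narrower neck of 36 mm diameter with a small dark rod-hole mark on top. Origin: centre of its underside; z up along its axis. Starts standing on the bench (bench top at z = 0)
- piece_ceramic: loose upright turned lamp-column piece, white ceramic, round, 38 mm diameter and 54 mm tall; straight cylindrical side from its underside up to 40 mm, above that a narrower neck of 28 mm diameter with a small dark rod-hole mark on top. Origin: centre of its underside; z up along its axis. Starts standing on the bench (bench top at z = 0)
- piece_green: loose upright turned lamp-column piece, green painted, round, 27 mm diameter and 58 mm tall; straight cylindrical side from its underside up to 44 mm, above that a narrower neck of 20 mm diameter with a small dark rod-hole mark on top. Origin: centre of its underside; z up along its axis. Starts standing on the bench (bench top at z = 0)
- pad_red: fixed flat round pad, red, 76 mm diameter, 4 mm thick, on a fixed pale wooden board (84 x 420 mm, 15 mm thick); origin: centre of its underside, on the board's top, so its top face is 4 mm above the origin and 19 mm above the bench. The four pads stand in one straight row, 95 mm from centre to centre. The red pad is always at one end of the row, at either end, and the blue one at the other
- pad_white_1: fixed flat round pad, white, 76 mm diameter, 4 mm thick, on a fixed pale wooden board (84 x 420 mm, 15 mm thick); origin: centre of its underside, on the board's top, so its top face is 4 mm above the origin and 19 mm above the bench. One of the two alike white pads in the middle of the row; either may be the one next to the red pad
- pad_white_2: fixed flat round pad, white, 76 mm diameter, 4 mm thick, on a fixed pale wooden board (84 x 420 mm, 15 mm thick); origin: centre of its underside, on the board's top, so its top face is 4 mm above the origin and 19 mm above the bench. One of the two alike white pads in the middle of the row; either may be the one next to the red pad
- pad_blue: fixed flat round pad, blue, 76 mm diameter, 4 mm thick, on a fixed pale wooden board (84 x 420 mm, 15 mm thick); origin: centre of its underside, on the board's top, so its top face is 4 mm above the origin and 19 mm above the bench. At the far end of the row from the red pad
- glue_bottle: bystander: loose white glue bottle with orange cap, 44 mm diameter, 110 mm tall, upright to one side of the work; origin: centre of its underside
- screw_jar: bystander: loose amber glass jar with dark lid, 60 mm diameter, 70 mm tall, upright to one side of the work; origin: centre of its underside
Not all that is in view belongs to the job. What is shaped like the piece_green but pink or purple is not meant.

How it is judged:
At the end, for the whole second after the job is handed in: Walnut piece on the red pad, brass piece on the white pad next to red, ceramic piece on the white pad next to blue, green piece on the blue pad; each centre within 12 mm of its pad's centre, resting on the pad's top, upright within 0.1 rad, released and at rest (horizontal distance between piece_walnut and pad_red below 0.012 m and z of piece_walnut in the frame of pad_red between 0.001 and 0.007 m and horizontal distance between piece_green and pad_blue below 0.012 m and z of piece_green in the frame of pad_blue between 0.001 and 0.007 m and (((horizontal distance between piece_brass and pad_white_1 below 0.012 m and z of piece_brass in the frame of pad_white_1 between 0.001 and 0.007 m) and horizontal distance between pad_white_1 and pad_red below 0.14 m) or ((horizontal distance between piece_brass and pad_white_2 below 0.012 m and z of piece_brass in the frame of pad_white_2 between 0.001 and 0.007 m) and horizontal distance between pad_white_2 and pad_red below 0.14 m)) and (((horizontal distance between piece_ceramic and pad_white_1 below 0.012 m and z of piece_ceramic in the frame of pad_white_1 between 0.001 and 0.007 m) and horizontal distance between pad_white_1 and pad_blue below 0.14 m) or ((horizontal distance between piece_ceramic and pad_white_2 below 0.012 m and z of piece_ceramic in the frame of pad_white_2 between 0.001 and 0.007 m) and horizontal distance between pad_white_2 and pad_blue below 0.14 m)) and angle between each of piece_walnut, piece_brass, piece_ceramic, piece_green's own z axis and vertical below 0.1 rad and linear speed of each of piece_walnut, piece_brass, piece_ceramic, piece_green below 0.02 m/s and angular speed of each of piece_walnut, piece_brass, piece_ceramic, piece_green below 0.2 rad/s and contact force between the fingers and piece_walnut below 0.2 N and contact force between the fingers and piece_brass below 0.2 N and contact force between the fingers and piece_ceramic below 0.2 N and contact force between the fingers and piece_green below 0.2 N); the robot touches nothing.
It fails at once if the glue bottle is moved more than 20 mm or tipped (distance of glue_bottle from where it was at the start of the episode above 0.02 m or angle between glue_bottle's own z axis and vertical above 0.3 rad).
It fails at once if the screw jar is moved more than 20 mm or tipped (distance of screw_jar from where it was at the start of the episode above 0.02 m or angle between screw_jar's own z axis and vertical above 0.3 rad).
It fails at once if a lamp piece is tipped over (angle between any of piece_walnut, piece_brass, piece_ceramic, piece_green's own z axis and vertical above 0.6 rad).
It fails at once if a lamp piece is dropped (falls free from more than about 25 mm) or thrown ((linear speed of piece_walnut above 0.7 m/s and contact force between the fingers and piece_walnut below 0.1 N) or (linear speed of piece_brass above 0.7 m/s and contact force between the fingers and piece_brass below 0.1 N) or (linear speed of piece_ceramic above 0.7 m/s and contact force between the fingers and piece_ceramic below 0.1 N) or (linear speed of piece_green above 0.7 m/s and contact force between the fingers and piece_green below 0.1 N)).
It also fails if it takes over 96 s, if anything falls off the work surface, if the arm or the gripper's body presses on something with over 40 N, if the wrist force passes 120 N, or if a joint passes its speed limit or range.

## Working session

There is one attempt and no reset: what is moved stays moved. The work goes in short steps, Python scripts to look and compute and a tool call to move; the robot and the scene stay as the last step left them, time stands still between calls to the robot, and variables do not carry over. Pictures are saved under pics/ and viewed, at most 14 in all, crops included, and the job is handed in when it is done.

Besides the shell and the picture viewer there is one more tool, called as name(argument=value, ...), one argument or row to a line, values as JSON. servo_tool: Moves the arm, as the interface text tells. Its arguments: {"type":"object","properties":{"series":{"type":"string"},"squeeze":{"type":"number"}},"required":["series"]}

```bash
mkdir -p pics; ls; python3 - <<'E'
from rig import manip, eyes
import cv2
for n in("scene","top"):
    cv2.imwrite(f"pics/{n}0.png",eyes.get_image(n)[...,::-1]); print(n,eyes.camera_info(n))
s=manip.get_state(); print(s)
E
```

```text
pics
scene {'fx': 553.5287039617631, 'fy': 553.5287039617631, 'cx': 312.5821388038659, 'cy': 233.4969273828875, 'dist': array([-0.01724307,  0.        ,  0.        ,  0.        ,  0.        ]), 'eye': array([1.29065348, 0.47013472, 0.7916955 ]), 'orientation': array([-0.20391286,  0.42300493,  0.80198979, -0.36918662])}
top {'fx': 454.8669659485052, 'fy': 454.8669659485052, 'cx': 313.285138346771, 'cy': 243.94896194064177, 'dist': array([-0.03678228,  0.        ,  0.        ,  0.        ,  0.        ]), 'eye': array([ 0.38988077, -0.01350791,  0.99358576]), 'orientation': array([-0.06392278,  0.7066891 , -0.70239549,  0.05608008])}
{'clock': 0.1, 'qpos': array([ 1.03403490e+00,  2.76563464e-01,  1.50598982e+00, -2.29141853e-05,
        1.36069382e+00, -1.21001837e-01]), 'qd': array([-0.00191214, -0.00148352, -0.00308097,  0.00076556, -0.00064277,
       -0.00103404]), 'effort': array([ 7.11608136e-04, -4.17701054e+01, -2.46406442e+01, -1.38644305e-04,
        5.82359135e-03,  9.67394911e-07]), 'position': array([0.23201157, 0.52561361, 0.23051478]), 'ee_rot': array([-2.56577663e-04,  2.06383389e-01,  9.78470854e-01, -7.86505524e-04]), 'contact_force': array([ 0.54915208, -0.07026799,  0.51247744]), 'moment': array([ 0.03132885,  0.01175684, -0.00989035]), 'gripper_force': 0.0, 'width': 0.08528747814461245}
```

View pics/top0.png

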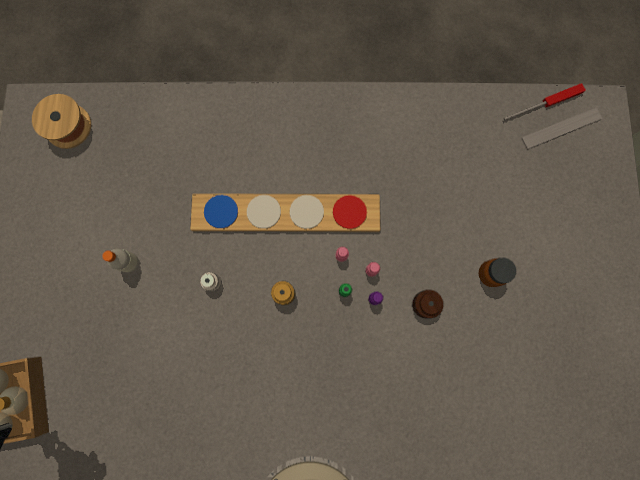

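View pics/scene0.png

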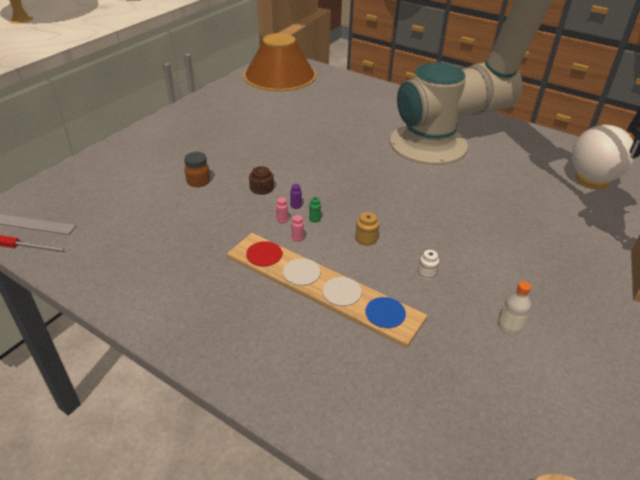

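Top view: walnut at (428,304), brass (283,293), ceramic (209,282), green (345,290). Pads run blue (221,211), white (264,211), white (306,211), red (350,212). The green candidates are green (345,290), pinks (342,254) and (373,269), and purple (376,298). Only (345,290) is green, so it fits the description. I'll confirm it in an enlarged crop.

```bash
python3 - <<'E'
import cv2,numpy as np
t=cv2.imread("pics/top0.png");s=cv2.imread("pics/scene0.png")
def crop(im,c,r=25,z=8): 
    return cv2.resize(im[c[1]-r:c[1]+r,c[0]-r:c[0]+r],(400,400),interpolation=cv2.INTER_CUBIC)[::1]
def sheet(im,cs): 
    a=[cv2.resize(crop(im,c),(300,300)) for c in cs]
    return np.vstack([np.hstack(a[:2]),np.hstack(a[2:])])
a=sheet(t,[(428,304),(283,293),(209,282),(345,290)])
b=sheet(s,[(262,180),(367,228),(429,263),(315,210)])
a=cv2.convertScaleAbs(a,alpha=1.6);
cv2.imwrite("pics/tc.png",a);cv2.imwrite("pics/sc.png",cv2.convertScaleAbs(b,alpha=1.6))
E
```

```text
(no output)
```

View pics/tc.png

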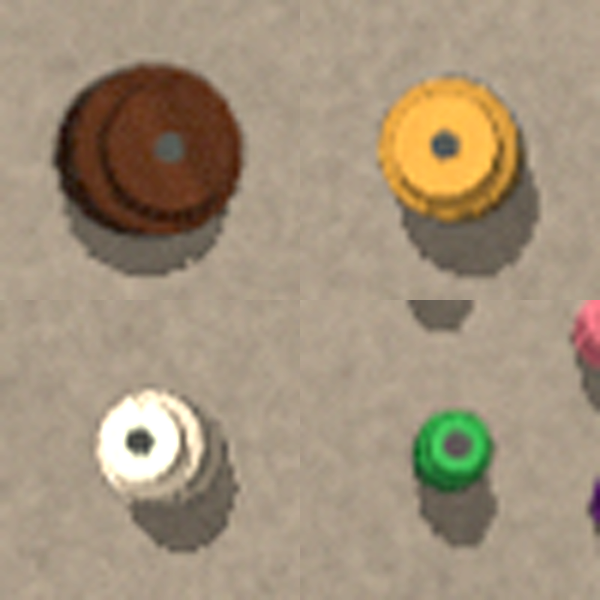

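View pics/sc.png

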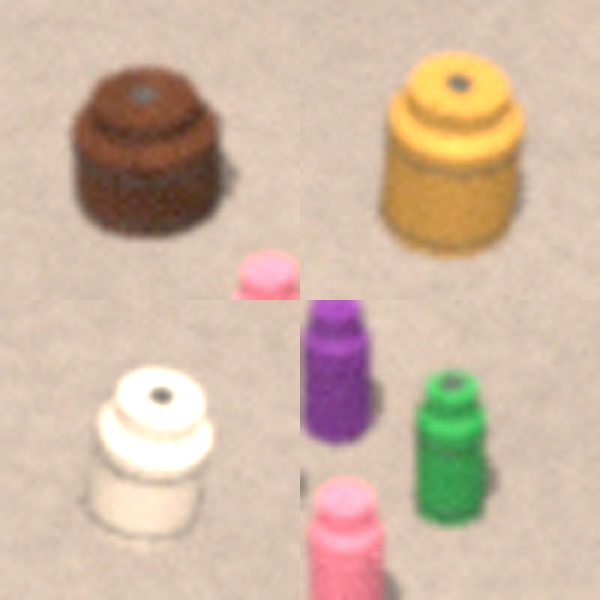

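Crops confirm the four pieces, each with a rod-hole mark, in the order walnut, brass, ceramic, green; the one at (345,290) is the green piece. Hole pixels in the top view are (430.8,303.3), (281.8,291.9), (206.8,280.1) and (345.8,288.4). In the scene view they are (260.4,170.4), (368.1,216.4), (430.4,253.6) and (314.8,198.3). Next I triangulate the pieces and pads.

```bash
cat > h.py <<'E'
import cv2,numpy as np
from rig import manip,eyes
from scipy.spatial.transform import Rotation as R
def ray(n,p):
    c=eyes.camera_info(n);K=np.array([[c['fx'],0,c['cx']],[0,c['fy'],c['cy']],[0,0,1]])
    u=cv2.undistortPoints(np.array([[p]],float),K,c['dist'])[0,0]
    q=c['orientation'];d=R.from_quat(q,scalar_first=True).apply([u[0],u[1],1])
    return c['eye'],d/np.linalg.norm(d)
def onplane(n,p,z):
    o,d=ray(n,p);return o+d*(z-o[2])/d[2]
def tri(pt,ps):
    a,d=ray('top',pt);b,e=ray('scene',ps)
    s=np.linalg.lstsq(np.c_[d,-e],b-a,rcond=None)[0]
    return (a+d*s[0]+b+e*s[1])/2,np.linalg.norm(a+d*s[0]-b-e*s[1])
def blob(im,lo,hi,near,r=28):
    m=cv2.inRange(cv2.cvtColor(im,cv2.COLOR_RGB2HSV),lo,hi)
    w=np.zeros_like(m);cv2.circle(w,near,r,255,-1);m&=w
    n,l,st,c=cv2.connectedComponentsWithStats(m);i=1+st[1:,4].argmax()
    return c[i],st[i,4]
E
python3 - <<'E'
from h import *
np.set_printoptions(precision=4,suppress=True)
T=[(430.8,303.3),(281.8,291.9),(206.8,280.1),(345.8,288.4)];S=[(260.4,170.4),(368.1,216.4),(430.4,253.6),(314.8,198.3)];H=[.05,.062,.054,.058]
for n,t,s,h in zip("wbcg",T,S,H): print(n,*tri(t,s),onplane('top',t,h)[:2],onplane('scene',s,h)[:2])
t=cv2.imread("pics/top0.png")[...,::-1];s=cv2.imread("pics/scene0.png")[...,::-1]
t=np.ascontiguousarray(t);s=np.ascontiguousarray(s)
for n,lo,hi,a,b in [("red",(0,150,60),(8,255,255),(350,212),(264,253)),("w1",(8,0,130),(40,70,255),(306,211),(302,271)),("w2",(8,0,130),(40,70,255),(264,211),(342,291)),("blue",(100,120,50),(130,255,255),(221,211),(386,312))]:
    p,x=blob(t,lo,hi,a);q,y=blob(s,lo,hi,b);print(n,p,x,q,y,*tri(p,q),onplane('top',p,.019)[:2],onplane('scene',q,.019)[:2])
# bystanders
print("pinks/purple",[onplane('top',p,.05)[:2] for p in [(342,254),(373,269),(376,298)]])
E
```

```text
w [ 0.4297 -0.2468  0.0488] 0.0026869588048392535 [ 0.429  -0.2453] [ 0.4315 -0.2471]
b [0.4504 0.0604 0.0612] 0.001721550205974415 [0.4499 0.0611] [0.4518 0.0601]
c [0.4742 0.2175 0.0535] 0.0018655620294488258 [0.4737 0.2182] [0.4753 0.2169]
g [ 0.4586 -0.0707  0.0582] 0.0018927364918610097 [ 0.4582 -0.0699] [ 0.4588 -0.0717]
red [349.3072 211.6143] 892 [263.7171 253.232 ] 707 [ 0.6312 -0.0821  0.0154] 0.0024310750593988604 [ 0.6296 -0.0808] [ 0.6346 -0.0808]
w1 [306.2257 211.4236] 864 [304.8384 264.5153] 1238 [0.6257 0.0149 0.0319] 0.0029570120591303505 [0.6296 0.014 ] [0.6139 0.0086]
w2 [263.2077 211.3097] 862 [344.6305 284.9711] 1280 [0.6265 0.1088 0.0288] 0.002706539618969743 [0.6295 0.1089] [0.6173 0.1054]
blue [220.3798 211.2181] 853 [385.1887 311.9667] 901 [0.6307 0.2037 0.0155] 0.0018217085053337141 [0.6294 0.2038] [0.6341 0.2042]
pinks/purple [array([ 0.5307, -0.0628]), array([ 0.4994, -0.1272]), array([ 0.4393, -0.1326])]
```

servo_tool(
  series="-0.035 -0.018 0 0 0 7 0; -0.07 -0.037 0 0 0 14 0; -0.104 -0.055 0 0 0 21 0; -0.139 -0.074 0 0 0 28 0; -0.173 -0.092 0 0 0 33 0",
  squeeze=45,
)

```text
clock: 0.6
position: [0.3539, 0.3705, 0.231]
ee_rot: [-0.0, 0.478, 0.879, -0.0]
contact_force: [0.4, 0.3, -0.2]
width: 0.0854
gripper_force: 0.0
```

servo_tool(
  series="-0.04 0.004 0.01 0 0 7 0; -0.08 0.007 0.02 0 0 14 0; -0.12 0.011 0.04 0 0 21 0; -0.16 0.015 0.06 0 0 28 0; -0.195 0.018 0.06 0 0 33.2 0",
)

```text
clock: 1.1
position: [0.474, 0.2163, 0.1683]
ee_rot: [-0.001, 0.709, 0.705, -0.003]
contact_force: [-0.5, -0.2, -0.5]
width: 0.0854
gripper_force: 0.0
```

servo_tool(
  series="0 0 0 0 0 0 0;0 0 0 0 0 0 0",
)

```text
clock: 1.3
position: [0.4752, 0.2181, 0.1709]
ee_rot: [-0.001, 0.708, 0.706, -0.0]
contact_force: [0.0, -0.4, -0.1]
width: 0.0858
gripper_force: 0.0
```

servo_tool(
  series="0 0 0.045 0 0 0 0;0 0 0.09 0 0 0 0;0 0 0.125 0 0 0 0;0 0 0.15 0 0 0 0;0 0 0.16 0 0 0 0",
)

```text
clock: 1.8
position: [0.4725, 0.2193, 0.0092]
ee_rot: [-0.001, 0.706, 0.708, -0.002]
contact_force: [-0.7, 0.1, 0.4]
width: 0.0853
gripper_force: 0.0
```

servo_tool(
  series="0 0 0 0 0 0 0;0 0 0 0 0 0 0.3;0 0 0 0 0 0 0.6;0 0 0 0 0 0 0.8;0 0 0 0 0 0 0.8",
)

```text
clock: 2.3
position: [0.476, 0.219, 0.0128]
ee_rot: [0.001, 0.707, 0.707, 0.001]
contact_force: [-0.4, 0.5, 5.5]
width: 0.0365
gripper_force: 44.7
```

servo_tool(
  series="0 0 0 0 0 0 0.8;0 0 0 0 0 0 0.8;0 0 0 0 0 0 0.8;0 0 0 0 0 0 0.8",
)

```text
clock: 2.7
position: [0.476, 0.219, 0.0128]
ee_rot: [0.0, 0.707, 0.707, 0.001]
contact_force: [-1.0, 0.8, 5.8]
width: 0.0367
gripper_force: 44.8
```

servo_tool(
  series="0 0 -0.02 0 0 0 0.8;0 0 -0.05 0 0 0 0.8;0 0 -0.085 0 0 0 0.8;0 0 -0.12 0 0 0 0.8;0 0 -0.12 0 0 0 0.8",
)

```text
clock: 3.2
position: [0.4787, 0.2197, 0.1367]
ee_rot: [0.003, 0.707, 0.707, 0.005]
contact_force: [0.4, 0.5, -0.2]
width: 0.0364
gripper_force: 45.3
```

servo_tool(
  series="-0.015 0.022 0 0 0 0 0.8;-0.04 0.06 0 0 0 0 0.8;-0.07 0.098 0 0 0 0 0.8;-0.095 0.135 0 0 0 0 0.8;-0.109 0.156 0 0 0 0 0.8",
)

```text
clock: 3.7
position: [0.6337, 0.107, 0.1306]
ee_rot: [0.001, 0.708, 0.706, 0.0]
contact_force: [-0.4, 0.1, -0.7]
width: 0.0365
gripper_force: 45.3
```

servo_tool(
  series="0 0 0 0 0 0 0.8;0 0 0 0 0 0 0.8",
)

```text
clock: 3.9
position: [0.6304, 0.1092, 0.1302]
ee_rot: [-0.001, 0.708, 0.707, -0.001]
contact_force: [-0.2, 1.2, -1.9]
width: 0.0365
gripper_force: 45.3
```

servo_tool(
  series="0 0 0.035 0 0 0 0.8;0 0 0.065 0 0 0 0.8;0 0 0.085 0 0 0 0.8;0 0 0.093 0 0 0 0.8;0 0 0.093 0 0 0 0.8",
)

```text
clock: 4.4
position: [0.6292, 0.1103, 0.0373]
ee_rot: [-0.001, 0.707, 0.707, -0.001]
contact_force: [0.4, 0.3, -0.0]
width: 0.0365
gripper_force: 45.4
```

servo_tool(
  series="0 0 0.002 0 0 0 0.8;0 0 0.004 0 0 0 0.8;0 0 0.004 0 0 0 0.8",
)

```text
clock: 4.7
position: [0.6315, 0.1097, 0.0352]
ee_rot: [0.0, 0.707, 0.707, 0.001]
contact_force: [-0.0, -0.8, -1.7]
width: 0.037
gripper_force: 45.4
```

servo_tool(
  series="0 0 0.001 0 0 0 0.8;0 0 0.002 0 0 0 0.8;0 0 0.002 0 0 0 0.8",
)

```text
clock: 5.0
position: [0.6311, 0.1095, 0.0323]
ee_rot: [-0.0, 0.707, 0.707, 0.0]
contact_force: [0.7, 0.5, -0.6]
width: 0.0364
gripper_force: 45.4
```

```bash
python3 - <<'E'
from h import *
im=eyes.get_image("scene")[...,::-1]
cv2.imwrite("pics/s1.png",cv2.convertScaleAbs(cv2.resize(im[180:340,220:440],None,fx=3,fy=3,interpolation=2),alpha=1.5))
s=manip.get_state();print(s['position'],s['contact_force'])
E
```

```text
[0.63107085 0.10953921 0.03229585] [ 0.07753605 -0.42328729 -1.0070027 ]
```

View pics/s1.png

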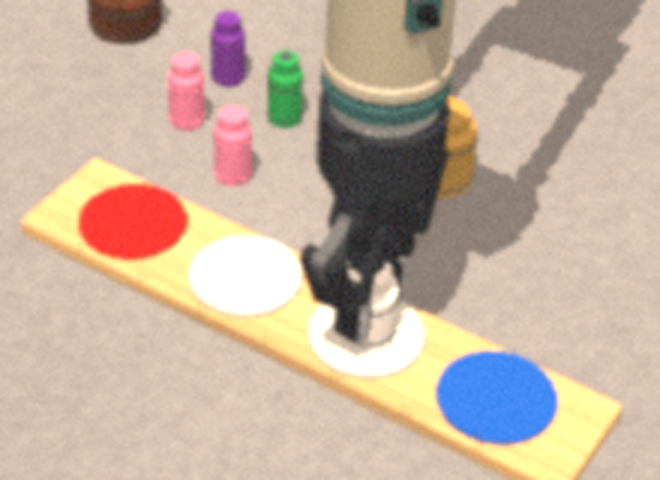

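The view shows the ceramic piece held just above the middle of the white pad next to blue, at crop (375,325), with the pad centred at (366,333). I'll lower it to contact.

servo_tool(
  series="0 0 0.001 0 0 0 0.8;0 0 0.001 0 0 0 0.8;0 0 0.002 0 0 0 0.8;0 0 0.002 0 0 0 0.8",
)

```text
clock: 5.45
position: [0.6313, 0.1095, 0.0318]
ee_rot: [0.0, 0.707, 0.707, 0.0]
contact_force: [-1.6, -0.5, 8.6]
width: 0.0365
gripper_force: 46.3
```

servo_tool(
  series="0 0 0 0 0 0 0.4;0 0 0 0 0 0 0.2;0 0 0 0 0 0 0;0 0 0 0 0 0 0;0 0 -0.03 0 0 0 0",
)

```text
clock: 5.95
position: [0.6277, 0.1093, 0.0564]
ee_rot: [-0.003, 0.707, 0.707, -0.004]
contact_force: [-0.9, 0.3, -0.8]
width: 0.0854
gripper_force: 0.0
```

servo_tool(
  series="0 0 -0.045 0 0 0 0;0 0 -0.09 0 0 0 0;0 0 -0.12 0 0 0 0;0 0 -0.12 0 0 0 0",
)

```text
clock: 6.35
position: [0.6343, 0.1099, 0.1859]
ee_rot: [0.004, 0.707, 0.707, 0.004]
contact_force: [1.1, 0.1, 0.0]
width: 0.0857
gripper_force: 0.0
```

servo_tool(
  series="-0.008 -0.03 0 0 0 0 0;-0.02 -0.075 0 0 0 0 0;-0.033 -0.12 0 0 0 0 0;-0.045 -0.16 0 0 0 0 0;-0.049 -0.18 0 0 0 0 0",
)

```text
clock: 6.85
position: [0.4462, 0.06, 0.1789]
ee_rot: [-0.002, 0.707, 0.707, -0.002]
contact_force: [0.5, 0.1, -0.4]
width: 0.0852
gripper_force: 0.0
```

servo_tool(
  series="0 0 0.03 0 0 0 0;0 0 0.06 0 0 0 0;0 0 0.06 0 0 0 0",
)

```text
clock: 7.15
position: [0.447, 0.0606, 0.1167]
ee_rot: [-0.003, 0.707, 0.707, -0.003]
contact_force: [-0.8, 0.4, -0.2]
width: 0.0853
gripper_force: 0.0
```

```bash
python3 - <<'E'
from h import *
P=[]
for i in range(6):
    im=eyes.get_image("top");P.append(manip.get_state()['position'])
print(np.mean(P,0),manip.get_state()['ee_rot'])
z=cv2.resize(im[185:320,180:400],None,fx=3.6,fy=3.6,interpolation=2)
cv2.imwrite("pics/t1.png",cv2.convertScaleAbs(z[...,::-1],alpha=1.5))
E
```

```text
[0.45132579 0.0606662  0.12049528] [0.00085623 0.70719723 0.70701525 0.00088397]
```

View pics/t1.png

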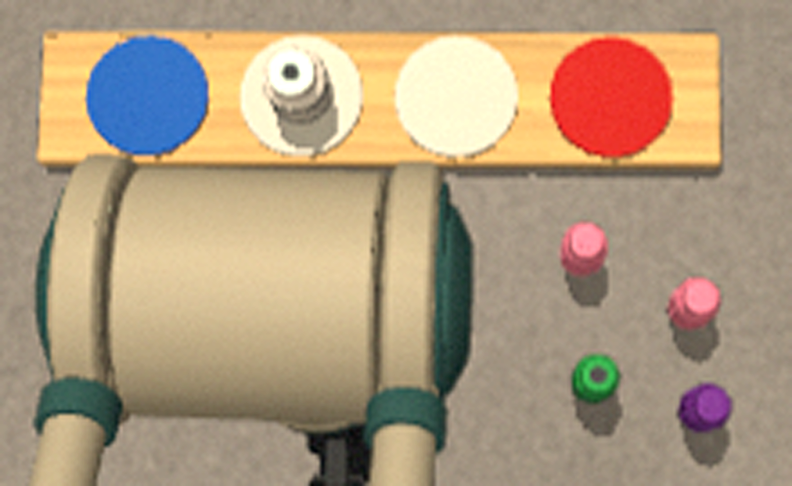

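Ceramic stands on the white pad next to blue, with its hole at top-view pixel (260.2,204.6). I'll check that offset precisely.

```bash
python3 - <<'E'
from h import *
p=onplane('top',(260.2,204.6),.073);print(p)
im=np.ascontiguousarray(cv2.imread("pics/t1.png"))
im=eyes.get_image("top")
for n,c in(("w1",(306,211)),("w2",(263,211))):print(n,blob(im,(8,0,130),(40,70,255),c))
g=cv2.cvtColor(im,6);w=g[198:212,253:268];print(w)
s=eyes.get_image("scene")[225:345,290:450]
cv2.imwrite("pics/s2.png",cv2.convertScaleAbs(cv2.resize(s[...,::-1],None,fx=5,fy=5,interpolation=2),alpha=1.2))
E
```

```text
[0.63061586 0.10876796 0.073     ]
w1 (array([306.24508671, 211.42543353]), np.int32(865))
w2 (array([262.48387097, 209.56630824]), np.int32(558))
[[137 156 166 163 160 157 164 168 159 147 164 158 159 164 164]
 [159 163 160 157 168 176 179 184 180 171 178 162 145 158 156]
 [163 160 160 168 183 192 190 191 191 193 189 180 159 156 152]
 [163 156 168 187 190 191 192 193 192 192 192 190 184 148 151]
 [160 158 185 189 188 188 158 150 152 179 190 190 187 161 132]
 [156 166 189 187 187 166  85  71  78 133 193 189 190 182 104]
 [151 158 188 189 183 129  48  54  51  85 179 190 189 182 108]
 [154 158 188 187 180 113  51  55  52  76 159 189 190 181 107]
 [159 147 191 187 183 154  82  67  68 105 176 188 190 178  87]
 [160 144 185 188 188 186 157 150 150 164 189 188 187 162  77]
 [142 157 153 188 188 185 188 191 189 189 188 188 169 109  87]
 [132 151 131 154 190 190 187 185 187 189 185 161 115  73 100]
 [134 154 139 105 144 158 178 178 175 165 151 102  70  92 108]
 [148 143 147 105  93 103 127 128 124 108  96  84  91 102 106]]
```

View pics/s2.png

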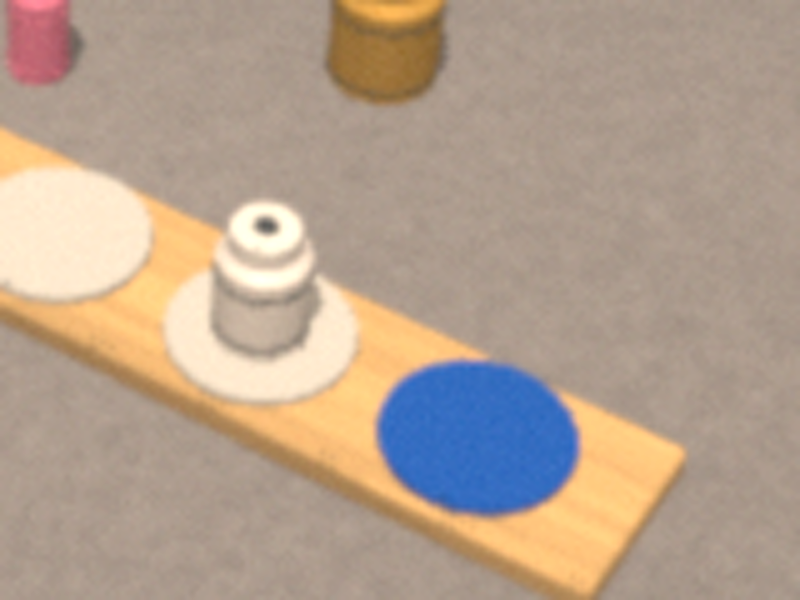

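Ceramic is upright in the middle of its pad (scene crop (262,320), pad centre (260,325)), within about 1 mm. Next is brass.

servo_tool(
  series="0 0 0.04 0 0 0 0;0 0 0.08 0 0 0 0;0 0 0.1 0 0 0 0;0 0 0.108 0 0 0 0;0 0 0.108 0 0 0 0.2",
)

```text
clock: 8.05
position: [0.451, 0.0606, 0.0119]
ee_rot: [-0.0, 0.707, 0.707, -0.0]
contact_force: [0.2, -0.0, 0.4]
width: 0.0731
gripper_force: 0.0
```

servo_tool(
  series="0 0 0 0 0 0 0.4;0 0 0 0 0 0 0.6;0 0 0 0 0 0 0.6;0 0 0 0 0 0 0.6;0 0 0 0 0 0 0.6",
)

```text
clock: 8.55
position: [0.4522, 0.0606, 0.0137]
ee_rot: [0.001, 0.707, 0.707, 0.001]
contact_force: [0.3, 0.1, 7.0]
width: 0.0478
gripper_force: 47.1
```

servo_tool(
  series="0 0 0 0 0 0 0.6;0 0 0 0 0 0 0.6",
  squeeze=60,
)

```text
clock: 8.75
position: [0.4522, 0.0607, 0.0138]
ee_rot: [0.001, 0.707, 0.707, 0.001]
contact_force: [-1.0, -0.2, 7.5]
width: 0.0474
gripper_force: 60.4
```

servo_tool(
  series="0 0 -0.02 0 0 0 0.6;0 0 -0.05 0 0 0 0.6;0 0 -0.085 0 0 0 0.6;0 0 -0.12 0 0 0 0.6;0 0 -0.12 0 0 0 0.6",
)

```text
clock: 9.25
position: [0.4547, 0.0607, 0.1369]
ee_rot: [0.004, 0.707, 0.707, 0.004]
contact_force: [0.9, 1.0, -3.0]
width: 0.0475
gripper_force: 63.3
```

servo_tool(
  series="-0.008 0.03 0 0 0 0 0.6;-0.02 0.075 0 0 0 0 0.6;-0.032 0.12 0 0 0 0 0.6;-0.043 0.16 0 0 0 0 0.6;-0.047 0.18 0 0 0 0 0.6",
)

```text
clock: 9.75
position: [0.6342, 0.0122, 0.1304]
ee_rot: [0.001, 0.708, 0.707, 0.0]
contact_force: [-0.1, 0.9, -2.5]
width: 0.0474
gripper_force: 63.1
```

servo_tool(
  series="0 0 0 0 0 0 0.6;0 0 0 0 0 0 0.6;0 0 0.03 0 0 0 0.6;0 0 0.06 0 0 0 0.6",
)

```text
clock: 10.15
position: [0.6298, 0.0141, 0.0723]
ee_rot: [0.0, 0.707, 0.707, 0.0]
contact_force: [1.3, 0.4, -3.0]
width: 0.0473
gripper_force: 63.4
```

servo_tool(
  series="0 0 0.02 0 0 0 0.6;0 0 0.034 0 0 0 0.6;0 0 0.036 0 0 0 0.6;0 0 0.036 0 0 0 0.6;0 0 0.036 0 0 0 0.6",
)

```text
clock: 10.65
position: [0.6319, 0.0136, 0.0376]
ee_rot: [0.001, 0.707, 0.707, 0.001]
contact_force: [0.5, 0.6, -1.9]
width: 0.0474
gripper_force: 63.2
```

servo_tool(
  series="0 0 0.002 0 0 0 0.6;0 0 0.004 0 0 0 0.6;0 0 0.005 0 0 0 0.6;0 0 0.006 0 0 0 0.6;0 0 0.006 0 0 0 0.6",
)

```text
clock: 11.15
position: [0.6317, 0.0135, 0.0328]
ee_rot: [0.001, 0.707, 0.707, 0.001]
contact_force: [-2.7, 0.0, 9.3]
width: 0.0476
gripper_force: 64.7
```

Contact, so I release, rise and go to walnut.

servo_tool(
  series="0 0 0 0 0 0 0.3;0 0 0 0 0 0 0.1;0 0 0 0 0 0 0;0 0 0 0 0 0 0;0 0 -0.03 0 0 0 0",
)

```text
clock: 11.65
position: [0.6277, 0.0138, 0.0565]
ee_rot: [-0.004, 0.707, 0.707, -0.003]
contact_force: [-1.3, -0.1, -0.6]
width: 0.0853
gripper_force: 0.0
```

servo_tool(
  series="0 0 -0.045 0 0 0 0;0 0 -0.09 0 0 0 0;0 0 -0.12 0 0 0 0;0 0 -0.12 0 0 0 0;0 0 -0.12 0 0 0 0",
)

```text
clock: 12.15
position: [0.6312, 0.0136, 0.1808]
ee_rot: [0.0, 0.707, 0.707, 0.0]
contact_force: [-0.3, 0.4, -0.9]
width: 0.0853
gripper_force: 0.0
```

servo_tool(
  series="-0.025 -0.02 0 0 0 0 0;-0.06 -0.045 0 0 0 0 0;-0.095 -0.072 0 0 0 0 0;-0.125 -0.095 0 0 0 0 0;-0.13 -0.1 0 0 0 0 0",
)

```text
clock: 12.65
position: [0.5272, -0.1185, 0.1781]
ee_rot: [-0.002, 0.708, 0.706, -0.002]
contact_force: [0.2, 1.1, 0.3]
width: 0.0853
gripper_force: 0.0
```

servo_tool(
  series="-0.03 -0.023 0 0 0 0 0;-0.065 -0.05 0 0 0 0 0;-0.1 -0.075 0 0 0 0 0;-0.13 -0.1 0 0 0 0 0;-0.13 -0.1 0 0 0 0 0",
)

```text
clock: 13.15
position: [0.4282, -0.2485, 0.1787]
ee_rot: [-0.001, 0.709, 0.705, -0.001]
contact_force: [1.0, 0.7, 0.1]
width: 0.0851
gripper_force: 0.0
```

```bash
python3 - <<'E'
from h import *
P=[]
for i in range(6):
    im=eyes.get_image("top");P.append(manip.get_state()['position'])
print(np.mean(P,0),manip.get_state()['ee_rot'])
cv2.imwrite("pics/t2.png",cv2.convertScaleAbs(cv2.resize(im[185:320,180:400],None,fx=3.6,fy=3.6,interpolation=2)[...,::-1],alpha=1.5))
E
```

```text
[ 0.43101666 -0.2456688   0.17936599] [-4.38924845e-04  7.06627124e-01  7.07585925e-01  2.71305990e-04]
```

View pics/t2.png

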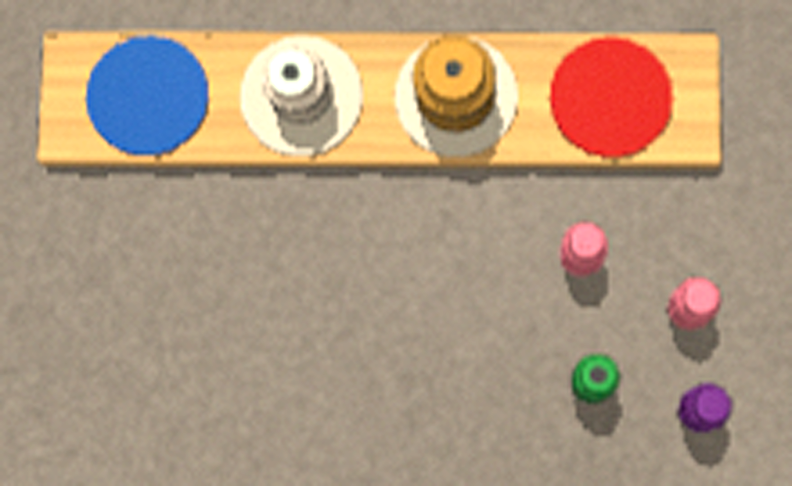

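Brass is upright on the white pad next to red (crop (455,85), pad centre (457,97), the shift being parallax). Now walnut.

servo_tool(
  series="-0.001 -0.001 0.04 0 0 0 0;-0.001 -0.001 0.085 0 0 0 0;-0.001 -0.001 0.125 0 0 0 0;-0.001 -0.001 0.155 0 0 0 0;-0.001 -0.001 0.17 0 0 0 0",
)

```text
clock: 13.95
position: [0.4291, -0.2451, 0.0075]
ee_rot: [-0.002, 0.707, 0.708, -0.0]
contact_force: [-0.4, -0.5, -0.0]
width: 0.0854
gripper_force: 0.0
```

servo_tool(
  series="0 0 0.003 0 0 0 0;0 0 0.006 0 0 0 0;0 0 0.006 0 0 0 0.2;0 0 0.006 0 0 0 0.45;0 0 0.006 0 0 0 0.45",
  squeeze=50,
)

```text
clock: 14.45
position: [0.4309, -0.2478, 0.0057]
ee_rot: [0.001, 0.707, 0.707, 0.0]
contact_force: [1.1, 1.5, 5.1]
width: 0.0582
gripper_force: 53.9
```

servo_tool(
  series="0 0 0 0 0 0 0.45;0 0 0 0 0 0 0.45;0 0 0 0 0 0 0.45",
  squeeze=70,
)

```text
clock: 14.75
position: [0.431, -0.2478, 0.0059]
ee_rot: [0.001, 0.707, 0.707, 0.0]
contact_force: [0.6, 0.8, 6.1]
width: 0.058
gripper_force: 73.2
```

servo_tool(
  series="0 0 -0.02 0 0 0 0.45;0 0 -0.05 0 0 0 0.45;0 0 -0.085 0 0 0 0.45;0 0 -0.12 0 0 0 0.45;0 0 -0.12 0 0 0 0.45",
)

```text
clock: 15.25
position: [0.433, -0.2497, 0.1295]
ee_rot: [0.006, 0.707, 0.707, 0.001]
contact_force: [0.3, -0.7, -0.5]
width: 0.0577
gripper_force: 75.2
```

servo_tool(
  series="0.015 0.018 0 0 0 0 0.45;0.04 0.048 0 0 0 0 0.45;0.065 0.079 0 0 0 0 0.45;0.09 0.109 0 0 0 0 0.45;0.115 0.14 0 0 0 0 0.45",
)

```text
clock: 15.75
position: [0.5705, -0.1312, 0.1238]
ee_rot: [-0.0, 0.707, 0.707, -0.0]
contact_force: [0.6, -0.9, -0.5]
width: 0.0582
gripper_force: 75.2
```

servo_tool(
  series="0.025 0.03 0 0 0 0 0.45;0.045 0.055 0 0 0 0 0.45;0.05 0.061 0 0 0 0 0.45;0.05 0.061 0.02 0 0 0 0.45;0.05 0.061 0.055 0 0 0 0.45",
)

```text
clock: 16.25
position: [0.6328, -0.0828, 0.0707]
ee_rot: [0.003, 0.707, 0.707, 0.001]
contact_force: [-0.7, -0.1, -0.6]
width: 0.0581
gripper_force: 75.2
```

servo_tool(
  series="0 0 0.025 0 0 0 0.45;0 0 0.04 0 0 0 0.45;0 0 0.04 0 0 0 0.45;0 0 0.04 0 0 0 0.45;0 0 0.04 0 0 0 0.45",
)

```text
clock: 16.75
position: [0.6311, -0.0828, 0.0299]
ee_rot: [0.0, 0.707, 0.707, 0.0]
contact_force: [-0.4, 0.2, -0.4]
width: 0.058
gripper_force: 75.7
```

servo_tool(
  series="0 0 0.002 0 0 0 0.45;0 0 0.004 0 0 0 0.45;0 0 0.005 0 0 0 0.45;0 0 0.006 0 0 0 0.45;0 0 0.006 0 0 0 0.45",
)

```text
clock: 17.25
position: [0.6311, -0.0824, 0.0249]
ee_rot: [0.0, 0.707, 0.707, 0.0]
contact_force: [-2.5, 0.4, 8.0]
width: 0.0578
gripper_force: 76.6
```

servo_tool(
  series="0 0 0 0 0 0 0.2;0 0 0 0 0 0 0;0 0 0 0 0 0 0;0 0 0 0 0 0 0;0 0 -0.03 0 0 0 0",
)

```text
clock: 17.75
position: [0.6277, -0.0817, 0.0495]
ee_rot: [-0.004, 0.707, 0.707, -0.002]
contact_force: [-0.7, -0.1, -0.1]
width: 0.0856
gripper_force: 0.0
```

servo_tool(
  series="0 0 -0.045 0 0 0 0;0 0 -0.09 0 0 0 0;0 0 -0.12 0 0 0 0;0 0 -0.12 0 0 0 0;0 0 -0.12 0 0 0 0",
)

```text
clock: 18.25
position: [0.6311, -0.0824, 0.1738]
ee_rot: [0.001, 0.707, 0.707, 0.0]
contact_force: [-0.3, 0.1, 0.0]
width: 0.0853
gripper_force: 0.0
```

servo_tool(
  series="0.002 -0.03 0 0 0 0 0.4;0.005 -0.075 0 0 0 0 0.4;0.008 -0.115 0 0 0 0 0.4;0.011 -0.155 0 0 0 0 0.4;0.011 -0.172 0 0 0 0 0.4",
)

```text
clock: 18.75
position: [0.4533, -0.0699, 0.1709]
ee_rot: [-0.004, 0.707, 0.707, -0.002]
contact_force: [0.4, 0.2, 0.3]
width: 0.0513
gripper_force: 0.0
```

```bash
python3 - <<'E'
from h import *
P=[]
for i in range(8):
    im=eyes.get_image("top");P.append(manip.get_state()['position'])
s=manip.get_state();print(np.mean(P[2:],0),s['ee_rot'],s['width'])
E
```

```text
[ 0.4595351  -0.07142473  0.17258955] [-1.18893867e-04  7.07198303e-01  7.07015236e-01  4.30600104e-05] 0.05124088913138567
```

servo_tool(
  series="0.001 -0.001 0.04 0 0 0 0.4;0.001 -0.001 0.08 0 0 0 0.4;0.001 -0.001 0.12 0 0 0 0.4;0.001 -0.001 0.145 0 0 0 0.4;0.001 -0.001 0.16 0 0 0 0.4",
)

```text
clock: 19.65
position: [0.4574, -0.07, 0.0107]
ee_rot: [-0.002, 0.707, 0.707, -0.001]
contact_force: [-0.2, -0.6, 0.6]
width: 0.0509
gripper_force: 0.0
```

servo_tool(
  series="0 0 0 0 0 0 0.4;0 0 0 0 0 0 0.6;0 0 0 0 0 0 0.85;0 0 0 0 0 0 0.85;0 0 0 0 0 0 0.85",
  squeeze=40,
)

```text
clock: 20.15
position: [0.4587, -0.0705, 0.0141]
ee_rot: [0.001, 0.707, 0.707, 0.0]
contact_force: [-1.2, 0.1, 1.4]
width: 0.0259
gripper_force: 39.5
```

servo_tool(
  series="0 0 0 0 0 0 0.85;0 0 0 0 0 0 0.85;0 0 0 0 0 0 0.85",
)

```text
clock: 20.45
position: [0.4587, -0.0705, 0.0141]
ee_rot: [0.001, 0.707, 0.707, 0.0]
contact_force: [-0.3, 0.7, 6.5]
width: 0.0258
gripper_force: 39.9
```

servo_tool(
  series="0 0 -0.02 0 0 0 0.85;0 0 -0.05 0 0 0 0.85;0 0 -0.09 0 0 0 0.85;0 0 -0.13 0 0 0 0.85;0 0 -0.13 0 0 0 0.85",
)

```text
clock: 20.95
position: [0.4616, -0.0714, 0.1482]
ee_rot: [0.005, 0.707, 0.707, 0.003]
contact_force: [1.2, 0.2, -0.5]
width: 0.0259
gripper_force: 39.5
```

servo_tool(
  series="0.015 0.009 0 0 0 0 0.85;0.045 0.028 0 0 0 0 0.85;0.08 0.05 0 0 0 0 0.85;0.115 0.072 0 0 0 0 0.85;0.15 0.094 0 0 0 0 0.85",
)

```text
clock: 21.45
position: [0.5519, 0.0809, 0.142]
ee_rot: [-0.001, 0.707, 0.707, -0.001]
contact_force: [0.7, -0.6, -0.2]
width: 0.0258
gripper_force: 39.5
```

servo_tool(
  series="0.035 0.022 0 0 0 0 0.85;0.07 0.044 0 0 0 0 0.85;0.1 0.063 0 0 0 0 0.85;0.12 0.075 0 0 0 0 0.85;0.124 0.078 0 0 0 0 0.85",
)

```text
clock: 21.95
position: [0.6305, 0.206, 0.1412]
ee_rot: [-0.001, 0.706, 0.708, -0.0]
contact_force: [-0.2, -0.4, -0.6]
width: 0.026
gripper_force: 39.5
```

servo_tool(
  series="0 0 0 0 0 0 0.85;0 0 0.03 0 0 0 0.85;0 0 0.07 0 0 0 0.85;0 0 0.095 0 0 0 0.85;0 0 0.105 0 0 0 0.85",
)

```text
clock: 22.45
position: [0.6268, 0.2014, 0.0351]
ee_rot: [-0.002, 0.708, 0.707, -0.003]
contact_force: [-0.2, 0.6, -1.2]
width: 0.0256
gripper_force: 39.5
```

servo_tool(
  series="0 0 0 0 0 0 0.85;0 0 0 0 0 0 0.85;0 0 0 0 0 0 0.85",
)

```text
clock: 22.75
position: [0.6315, 0.2035, 0.0403]
ee_rot: [0.001, 0.707, 0.707, 0.001]
contact_force: [0.2, -0.0, 0.4]
width: 0.0259
gripper_force: 39.5
```

servo_tool(
  series="0 0 0.003 0 0 0 0.85;0 0 0.005 0 0 0 0.85;0 0 0.006 0 0 0 0.85;0 0 0.007 0 0 0 0.85;0 0 0.007 0 0 0 0.85",
)

```text
clock: 23.25
position: [0.6303, 0.2037, 0.0331]
ee_rot: [0.0, 0.707, 0.707, 0.0]
contact_force: [-2.6, -0.9, 7.9]
width: 0.0255
gripper_force: 40.4
```

servo_tool(
  series="0 0 0.001 0 0 0 0.85;0 0 0.001 0 0 0 0.85",
)

```text
clock: 23.45
position: [0.6303, 0.2037, 0.0331]
ee_rot: [0.0, 0.707, 0.707, 0.001]
contact_force: [-3.6, -1.0, 13.0]
width: 0.026
gripper_force: 41.0
```

Contact. I'll ease off, release, rise and pull back clear.

servo_tool(
  series="0 0 -0.001 0 0 0 0.6;0 0 -0.001 0 0 0 0.4;0 0 -0.001 0 0 0 0.2;0 0 -0.001 0 0 0 0.2;0 0 -0.03 0 0 0 0.2",
)

```text
clock: 23.95
position: [0.6267, 0.2028, 0.0561]
ee_rot: [-0.003, 0.707, 0.707, -0.004]
contact_force: [-0.1, 0.1, -0.5]
width: 0.0683
gripper_force: 0.0
```

servo_tool(
  series="0 0 -0.045 0 0 0 0.2;0 0 -0.09 0 0 0 0.2;0 0 -0.12 0 0 0 0.2;0 0 -0.12 0 0 0 0.2",
)

```text
clock: 24.35
position: [0.6333, 0.2043, 0.186]
ee_rot: [0.003, 0.707, 0.707, 0.005]
contact_force: [0.7, -0.8, 0.6]
width: 0.0683
gripper_force: 0.0
```

servo_tool(
  series="0 -0.03 0 0 0 0 0.2;0 -0.075 0 0 0 0 0.2;0 -0.12 0 0 0 0 0.2;0 -0.165 0 0 0 0 0.2;0 -0.2 0 0 0 0 0.2",
)

```text
clock: 24.85
position: [0.4264, 0.2031, 0.1789]
ee_rot: [-0.001, 0.707, 0.707, -0.002]
contact_force: [0.7, 0.2, 0.4]
width: 0.0681
gripper_force: 0.0
```

```bash
python3 - <<'E'
from h import *
for i in range(4): im=eyes.get_image("top")
s=eyes.get_image("scene")
f=lambda a:cv2.convertScaleAbs(cv2.resize(a[...,::-1],(780,290),interpolation=2),alpha=1.5)
cv2.imwrite("pics/end.png",np.vstack([f(im[185:255,185:385]),f(s[150:350,150:570])]))
print(manip.get_state()['position'],manip.get_state()['contact_force'])
E
```

```text
[0.43066193 0.20375185 0.18001415] [ 0.71078802  0.23478061 -0.79824309]
```

View pics/end.png

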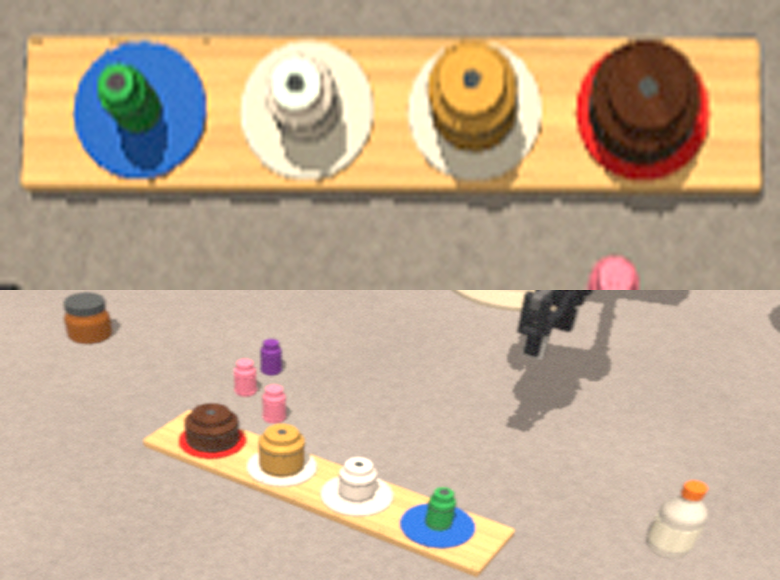

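All four pieces stand upright on their pads in order. In the top crop the holes are at green (117,82), ceramic (296,83), brass (471,79) and walnut (649,88). The bottle and jar are undisturbed. One numeric check, and I'll hand in if it is good.

```bash
python3 - <<'E'
from h import *
ok=True
for n,u,v,h,y in [("g",117,82,.058,220.38),("c",296,83,.054,263.2),("b",471,79,.062,306.23),("w",649,88,.05,349.31)]:
    p=onplane('top',(185+u/3.9-.4,185+v/4.143-.4),.019+h)[:2];q=onplane('top',(y,211.4),.019)[:2]
    d=np.linalg.norm(p-q);ok&=d<.007;print(n,p-q)
if ok: print(manip.sign_off())
E
```

```text
g [ 0.00074259 -0.00016971]
c [ 0.00123452 -0.00074274]
b [0.00116815 0.00019183]
w [-0.00035751 -0.00018355]
the job is handed in; nothing more can be done
None
```

I handed the job in at about 25 s: walnut on red, brass and ceramic on the white pads, green on blue, all upright within about 1.5 mm of pad centre by the top camera, with the bottle and jar untouched; no verdict was returned.

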